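# Open the battery hatch of a bench tester

### The arm

A 7-joint arm with a two-finger parallel gripper is mounted at the origin on the work surface. World frame = base frame: x ahead of the robot, y to its left, z up, the work surface at z = 0. Lengths are in m, angles in rad, forces in N, time in s.
With the tool pointing down it reaches from about 0.4 to 0.85 m from the base axis. Payload 10.4 kg.
Tool frame: the origin (TCP) lies on the centre line of the jaws, within the pads' length; the fingertips stand 11 mm ahead of it and the grasp point (between the pads) lies 8 mm behind it; z points along the fingers, y is the line along which they close (so a half turn about z gives the same grasp; the last joint's range is limited). The gripper opens to 87 mm and grips with 3 to 60 N. Pads are 19 mm wide; open, the fingers measure 117 mm over their backs; the gripper's body (75 mm by 190 mm) begins 51 mm behind the grasp point.
Start: joints at [-0.023, 0.332, -0.065, 1.46, 0.022, 1.35, -0.088], TCP at [0.625, 0, 0.196] pointing down, gripper open.
Joint ranges: [-2.6, 2.6], [-0.5, 2.12], [-1.47, 1.34], [0.16, 2.42], [-1.27, 4.41], [0.06, 2.06], [-2.6, 2.6]. Speed limits (rad/s): [2.22, 2.22, 2.79, 2.79, 3.14, 3.14, 3.14].

### API

Orientations are given as a unit quaternion [x, y, z, w].
In Python, from bench import r gives the robot as it stands.
- The arm moves only by the shell command python3 -m pendant 'ROWS' [OPENING] [FORCE]. ROWS is JSON, a list of rows, each a list of 4 numbers: the shift along the tool's x, y, z in m, then the turn about the tool's z in rad. A call has 1 to 8 rows; each row shifts and turns the commanded pose from where the row before left it, along the tool's axes as they then stand; what a row does not reach is not made up. A row lasts 1/12 s, in which the tool goes at most 41.7 mm and 7.16 degrees, less where a joint would pass 70% of its speed; a pose out of reach is approached as far as the arm can. A call with a gripper value outside its range is refused whole. OPENING is the opening, from 0 (shut) to 1 (fully open), set as the call begins (- or left out, the last holds). The fingers move at their own pace and stop on an object; FORCE is the grip in N (left out, the last holds). Time passes only in rows, so rows that do not move let the fingers close. It gives the time, the measured TCP pose, the force, the opening and the grip force at its end, in the units of the state.
- r.read_state(): the state, without advancing time (a new reading comes with each control period).
- r.camera(name): name is "scene" or "side" or "wrist"; returns a dict with "img" (400x640x3 uint8, red, green, blue), "camera_matrix" (3x3 intrinsics, pixels), "dist_coeffs" ([k1, k2, p1, p2, k3] as OpenCV has them; the pictures are not rectified), "xyz" and "attitude" of the camera in the world. Camera axes: x right, y down, z forward; pixel columns grow to the right and rows downward; lengths in m; the calibration is good to about 2 mm. A picture is of the moment at which its call begins. There is no depth.
- r.close_job(): hands the job in; it is judged then, once.
Trained networks look in the newest picture that a camera, given by its name, has taken for a name from the list of things; names that differ only in an ending like _2 or _b are one class to them, and where a whole thing is asked for, a point or a joint stands for the part that bears it (a point fixed in the world has none). Each returns a list of dicts, best first, with "score" (0 to 1); they miss things now and then, are a little off and sometimes report something else, mostly with a low value. They report only what shows in the picture. A call takes as long as a camera call.
- r.outline_of(thing, camera): "mask" (400x640 bool, what is visible of it) and "bbox" ([centre column, centre row, width, height] in pixels, round what is visible of it).
The state is a dict: "time": time; "joint_positions": joint angles; "joint_vel": joint speeds; "joint_torque": joint torques, N m; "ee_pos": TCP position; "eef_rot": TCP orientation; "ft_force": force on the tool from outside, world axes, zero at the start; "torque": the same for the moment, N m; "width": finger opening in m; "grip_force": force on a finger pad.
Only numpy, scipy, OpenCV 4.12 (cv2) and the standard library are available. Lean on these libraries where they do the work, as an engineer would, in place of code of your own. Each camera call takes 0.05 s, during which the arm holds its last target. There are 200 camera calls.

### The job

Before the batteries of this bench tester are changed: push its toggle switch all the way over towards the front of the rack (the robot's side), which turns it off. Then press once on the ribbed thumb pad of the battery hatch, the wide one of the two white hatches, so that its push-push latch lets go and the hatch pops up, and see that it stays open by itself. Leave the narrow fuse hatch shut, do not push the opened hatch down again, pick nothing up, and leave the loose things on the rack and bench where they are.

Things in the scene. Friction and masses are not known exactly. Their poses are not given: they have to be found in the camera images.
- rack: grey base of the tester, 210 x 460 x 30 mm, fixed; origin under its centre, x from its front (robot's side) to its back, z up. Three modules, each 120 x 124 mm and 45 mm tall, stand in a row along y on its deck (z 30 mm), 148 mm apart and square to it: battery, fuse and switch, in an order that varies
- battery_module: grey plastic module, 120 (x) x 124 (y) x 45 mm, fixed, with the wide white hatch in its top: 80 mm (x) by 96 mm (y), 10 mm thick. Origin under its centre; axes as the rack's
- battery_pad (a point): middle of the ribbed thumb pad on top of the wide hatch, 65 mm from the hinge and 15 mm from its free front edge, on the hatch's centre line; it moves with the hatch, its z axis square to the lid. Shut, it lies 53 mm above the module's origin, 83 mm above the bench
- battery_hinge (a point): the wide hatch's hinge, at its back edge, 45 mm above the module's origin; the hinge axis is y, the free front edge rises about 50 mm when it pops
- battery_hatch (a joint): wide battery hatch: hinge angle (rad): 0 = shut, +0.70 = popped open, -0.08 = pressed to the inner stop. Push-push latch: about 4 N on the pad sinks it; 3 to 4 mm down (-0.055) the latch lets go, the stop is 5 mm down (15 N is harmless). As the finger leaves, a spring lifts it and holds it open. Pressed less deep it springs back shut; pushed down again it may latch
- fuse_pad (a point): middle of the ribbed thumb pad on the narrow white fuse hatch (80 mm by 44 mm), otherwise like the wide hatch's; not to be opened
- fuse_hatch (a joint): hinge angle of the narrow fuse hatch (rad), same latch and values as the wide hatch: 0 = shut; must stay shut
- switch_module: grey plastic module, 120 x 124 x 45 mm, fixed, with the toggle switch in the middle of its top (black block 70 x 50 x 25 mm, then a steel bat lever with a 26 mm ball). Origin under its centre; axes as the rack's
- toggle_tip (a point): centre of the 26 mm steel ball at the end of the toggle; the ball swings 50 mm from a pivot 67 mm above the module's origin, along the module's x: upright it stands 147 mm above the bench, leaning fully to front or back 24 mm off the middle and 141 mm above the bench
- toggle (a joint): toggle angle (rad): 0 = leaning fully to the front (-x of the module), off; 0.5 = upright; 1.0 = leaning fully to the back, on. It starts at 0.8 to 1.0, moves at about 1.2 N on the ball, stays where it is left
- cell_a: loose black AA cell standing on the front strip of the rack's deck, 14.5 mm across, 50 mm tall; origin under its centre; leave it alone
- cell_b: a second such cell; leave it alone
- driver: screwdriver, 190 mm, lying on the bench, handle to -x; bystander
- glue: small glue bottle, 40 mm across, 110 mm tall, on the bench; bystander
- tape: roll of tape lying flat, 90 mm across, 19 mm high; bystander
- tray: white parts tray 140 x 100 x 30 mm on the bench; bystander
- duster: spray can 66 mm across, 200 mm tall, on the bench; bystander

How it is judged:
By the outcome, as a careful person would: the job done as asked, in the order asked, and still so for the second after the job is handed in, with the robot touching nothing.
It also fails if it takes over 40 s, if anything falls off the work surface, if the arm or the gripper's body presses on something with over 40 N, if the wrist force passes 120 N, or if a joint passes its speed limit or range.

## Working session

There is one attempt and no reset: what is moved stays moved. The work goes in short steps, Python scripts to look and compute and a shell command to move; the robot and the scene stay as the last step left them, time stands still between calls to the robot, and variables do not carry over. Pictures are saved under pics/ and viewed, at most 10 in all, crops included, and the job is handed in when it is done.

```bash
ls; mkdir -p pics; cat > h.py <<'E'
import numpy as np, cv2
from scipy.spatial.transform import Rotation as R
from bench import r
def rot(a):
    a=np.array(a,float)
    return a if a.shape==(3,3) else R.from_quat(a).as_matrix()
def ray(c,uv):
    p=cv2.undistortPoints(np.array([[uv]],float),np.array(c["camera_matrix"]),np.array(c["dist_coeffs"]))[0,0]
    d=rot(c["attitude"])@np.array([p[0],p[1],1]); return np.array(c["xyz"]),d/np.linalg.norm(d)
def atz(c,uv,z):
    o,d=ray(c,uv); return o+d*(z-o[2])/d[2]
def proj(c,P):
    M=rot(c["attitude"]); rv=cv2.Rodrigues(M.T)[0]; t=-M.T@np.array(c["xyz"])
    return cv2.projectPoints(np.array(P,float).reshape(-1,3),rv,t,np.array(c["camera_matrix"]),np.array(c["dist_coeffs"]))[0][:,0]
def save(c,n): cv2.imwrite(f"pics/{n}.png",c["img"][:,:,::-1])
E
python3 - <<'E'
from h import *
s=r.read_state(); print(s["time"],s["ee_pos"],s["eef_rot"],s["width"])
C={}
for n in ["scene","side","wrist"]:
    c=r.camera(n); save(c,n+"0"); C[n]=c; print(n,c["xyz"],c["attitude"])
    for t in ["battery_hatch","fuse_hatch","toggle","battery_module","switch_module","rack","cell_a"]:
        for o in r.outline_of(t,n)[:2]:
            m=o["mask"]; vu=np.argwhere(m).mean(0)[::-1] if m.any() else None
            print(n,t,round(o["score"],2),np.round(o["bbox"]),m.sum(),vu, np.round(atz(c,vu,.08),3))
a=np.vstack([C["scene"]["img"],C["side"]["img"]])
E
```

```text
pics
0.0 [ 6.24557755e-01 -9.98685432e-06  1.94840413e-01] [ 7.07096846e-01  7.07116339e-01 -5.40391954e-04 -4.91052566e-04] 0.0872219676840499
scene [1.30737574 0.18684643 1.19691289] [ 0.58627855  0.74631001 -0.24379876 -0.19965222]
scene battery_hatch 0.75 [255. 202.  41.  25.] 705 [254.85957447 199.81843972] [ 0.547 -0.152  0.08 ]
scene fuse_hatch 0.55 [350. 223.  16.  27.] 372 [349.41935484 222.01075269] [0.557 0.14  0.08 ]
scene battery_module 0.81 [257. 205.  50.  43.] 1623 [252.96796057 206.14048059] [ 0.571 -0.15   0.08 ]
scene switch_module 0.76 [301. 219.  52.  46.] 1269 [302.89125296 221.80929866] [0.589 0.008 0.08 ]
scene rack 0.91 [301. 224. 159.  86.] 3655 [306.12147743 232.10068399] [0.621 0.025 0.08 ]
scene cell_a 0.72 [350. 221.  17.  25.] 352 [349.64204545 222.06818182] [0.557 0.141 0.08 ]
scene cell_a 0.48 [323. 197.   4.  11.] 34 [321.20588235 196.29411765] [0.486 0.04  0.08 ]
side [0.14396037 1.00473818 0.95366963] [-0.15007676  0.89118115 -0.42062493  0.07967306]
side battery_hatch 0.61 [331. 170.  35.  28.] 563 [331.43694494 167.97513321] [ 0.544 -0.156  0.08 
[... 853 characters left out ...]
0.549 -0.123  0.08 ]
wrist fuse_hatch 0.73 [249.  51.  90.  51.] 4052 [248.76801579  52.05824284] [0.553 0.138 0.08 ]
wrist fuse_hatch 0.4 [263. 283.  94.  37.] 2578 [268.24282389 284.44608223] [ 0.561 -0.116  0.08 ]
wrist toggle 0.62 [262. 217.  30.  28.] 627 [263.0414673  216.82137161] [ 0.559 -0.031  0.08 ]
wrist battery_module 0.84 [264. 285.  95.  34.] 2567 [268.06155045 284.70003896] [ 0.561 -0.116  0.08 ]
wrist switch_module 0.96 [258. 190. 113.  99.] 10493 [259.13961689 187.43486134] [0.557 0.002 0.08 ]
wrist rack 0.76 [253. 147. 191. 291.] 16686 [257.12938991 122.54039314] [0.558 0.071 0.08 ]
wrist cell_a 0.61 [189. 160.  30.  17.] 332 [188.2439759  156.31024096] [0.483 0.036 0.08 ]
```

View pics/wrist0.png

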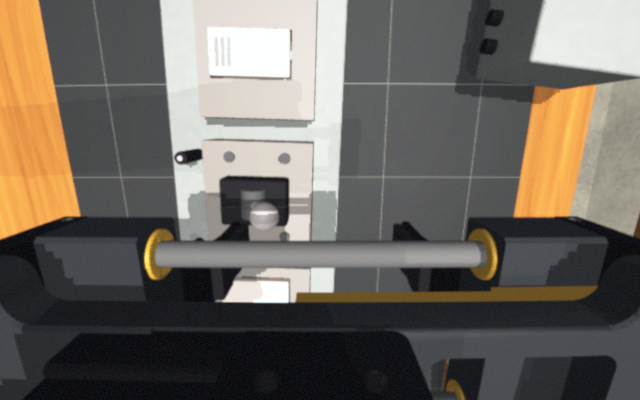

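```bash
python3 - <<'E'
import cv2,numpy as np
a=cv2.imread("pics/scene0.png")[150:300,190:430]; b=cv2.imread("pics/side0.png")[130:310,220:420]
a=cv2.resize(a,None,fx=1.65,fy=1.65,interpolation=3); a=cv2.resize(a,(400,250)); b=cv2.resize(b,(400,360),interpolation=3)
a=cv2.copyMakeBorder(a,0,110,0,0,0)
cv2.imwrite("pics/c0.png",np.hstack([a,b]))
E
```

```text
(no output)
```

View pics/c0.png

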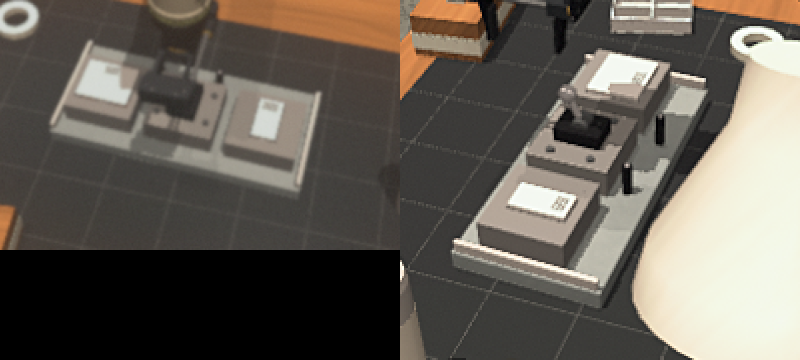

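The wrist view shows the ball at about (263,216) leaning over the black block, the fuse hatch at (249,51) and the wide hatch partly hidden at (258,290). The battery module is on the -y side, the fuse on +y, the switch in the middle, and ribs are on the -x side of the hatches. Next I'll measure accurately.

```bash
python3 - <<'E'
from h import *
C={n:r.camera(n) for n in ["scene","side","wrist"]}
def corners(n,t,z):
    o=r.outline_of(t,n)
    if not o: return
    m=o[0]["mask"].astype(np.uint8); cs=max(cv2.findContours(m,0,1)[0],key=cv2.contourArea)[:,0]
    P=np.array([atz(C[n],p.astype(float),z)[:2] for p in cs]).astype(np.float32)
    (cx,cy),wh,a=cv2.minAreaRect(P); print(n,t,round(o[0]["score"],2),"c",round(cx,4),round(cy,4),np.round(wh,3),round(a,1), "bb",P.min(0),P.max(0))
for n,t,z in [("wrist","fuse_hatch",.08),("side","fuse_hatch",.08),("scene","fuse_hatch",.08),("scene","battery_hatch",.08),("side","battery_hatch",.08),("wrist","battery_hatch",.08),("wrist","toggle",.143)]: corners(n,t,z)
for n in C:
  for t in ["toggle_tip","cell_a","duster","glue","tray","tape","driver"]:
    for o in r.outline_of(t,n)[:2]:
        if o["score"]<.4: continue
        b=o["bbox"]; print(n,t,round(o["score"],2),np.round(b),"foot",np.round(atz(C[n],(b[0],b[1]+b[3]/2),.03 if 'cell' in t else 0),3))
E
```

```text
wrist fuse_hatch 0.94 c 0.5538 0.138 [0.046 0.082] 88.7 bb [0.5123826  0.11425482] [0.594885   0.16117202]
side fuse_hatch 0.82 c 0.5536 0.1389 [0.052 0.085] 87.7 bb [0.51166505 0.11142731] [0.5956722  0.16617152]
scene fuse_hatch 0.85 c 0.5554 0.1388 [0.047 0.083] 88.3 bb [0.5132845  0.11540463] [0.5973941  0.16292652]
scene battery_hatch 0.78 c 0.5452 -0.1551 [0.098 0.091] 86.5 bb [ 0.50169635 -0.20535439] [ 0.5909437  -0.10471171]
side battery_hatch 0.98 c 0.5441 -0.1563 [0.11  0.082] 88.7 bb [ 0.50386125 -0.21168308] [ 0.5856676  -0.10108623]
wrist battery_hatch 0.87 c 0.5467 -0.1227 [0.033 0.08 ] 89.2 bb [ 0.506253   -0.13977942] [ 0.5867744 -0.1060687]
wrist toggle 0.91 c 0.5731 -0.0114 [0.027 0.026] 84.0 bb [ 0.560126   -0.02438519] [0.58605236 0.0026227 ]
scene duster 0.9 [449. 259.  45.  52.] foot [0.646 0.452 0.   ]
scene glue 0.65 [446. 224.  13.  27.] foot [0.487 0.435 0.   ]
scene tray 0.68 [162. 204.  40.  42.] foot [ 0.655 -0.423  0.   ]
scene tape 0.73 [199. 164.  30.  23.] foot [ 0.439 -0.387  0.   ]
scene driver 0.5 [472. 204.  25.  50.] foot [0.439 0.509 0.   ]
side toggle_tip 0.53 [306. 180.  11.  18.] foot [ 0.617 -0.129  0.   ]
side duster 0.94 [214. 294.  39.  79.] foot [0.626 0.442 0.   ]
side glue 0.92 [278. 332.  16.  40.] foot [0.467 0.438 0.   ]
side tray 0.79 [346. 137.  40.  21.] foot [ 0.573 -0.396  0.   ]
side tape 0.58 [398. 152.  20.  16.] foot [ 0.386 -0.378  0.   ]
side driver 0.67 [320. 385.  89.  20.] foot [0.343 0.506 0.   ]
wrist toggle_tip 0.66 [265. 216.  32.  30.] foot [ 0.545 -0.078  0.   ]
wrist cell_a 0.83 [189. 159.  25.  17.] foot [0.459 0.018 0.03 ]
wrist duster 0.63 [257. 291.  68.  27.] foot [ 0.526 -0.199  0.   ]
wrist glue 0.49 [256. 189. 111. 100.] foot [ 0.531 -0.091  0.   ]
```

Yaw is about -1.6° and every size checks out: the ball is at (0.573, -0.011, 0.143), and the switch centre is about (0.551, -0.010). I'll close the gripper and go down behind the ball.

```bash
python3 -m pendant '[[-0.01,0.006,0,0],[0,0,0,0],[0,0,0,0],[0,0,0,0],[0,0,0,0],[0,0,0,0],[0,0,0.025,0],[0,0,0.025,0]]' 0 20; python3 - <<'E'
from h import *
c=r.camera("wrist");save(c,"wrist1");s=r.read_state();print(s["ee_pos"],s["width"],s["ft_force"])
for o in r.outline_of("toggle_tip","wrist")[:2]: print(o["score"],o["bbox"],atz(c,o["bbox"][:2],.143))
E
```

```text
time: 3.42
ee_pos: [0.6322, -0.0097, 0.1467]
eef_rot: [0.707, 0.707, 0.001, 0.001]
ft_force: [-0.8, 0.1, -0.7]
width: 0.0413
grip_force: 0.0
[ 0.62882355 -0.00982419  0.13991633] 0.037807054172284436 [-0.65945571 -0.1590834  -4.95450426]
0.91 [243.0, 222.7, 35.3, 34.2] [ 0.5756267  -0.00935617  0.143     ]
0.69 [234.1, 146.5, 220.1, 290.7] [0.57317083 0.04418667 0.143     ]
```

View pics/wrist1.png

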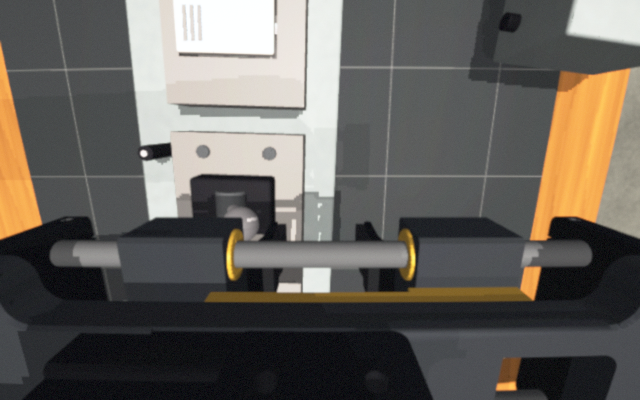

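The view shows the ball at (243,223), left of (in front of) the closing fingers, which are still 38 mm apart. I'll let them close fully.

```bash
python3 -m pendant '[[0,0,0,0],[0,0,0,0],[0,0,0,0],[0,0,0,0],[0,0,0,0],[0,0,0,0]]' 0 20
```

```text
time: 4.02
ee_pos: [0.6313, -0.0099, 0.1463]
eef_rot: [0.707, 0.707, 0.0, 0.0]
ft_force: [-0.2, 0.0, -1.2]
width: 0.0017
grip_force: 0.0
```

```bash
python3 -m pendant '[[0,-0.02,0,0],[0,-0.01,0,0],[0,-0.01,0,0],[0,-0.01,0,0],[0.001,-0.01,0,0],[0,-0.005,0,0],[0,0,0,0]]'
```

```text
time: 4.6
ee_pos: [0.5656, -0.009, 0.1461]
eef_rot: [0.707, 0.707, 0.0, 0.0]
ft_force: [0.1, -0.4, 0.2]
width: 0.0005
grip_force: 0.0
```

```bash
python3 -m pendant '[[0,-0.005,0,0],[0,-0.005,0,0],[0,0,0,0]]'; python3 -m pendant '[[0,-0.004,0,0],[0,0,0,0]]';  python3 - <<'E'
from h import *
c=r.camera("wrist");save(c,"wrist2")
for n in ["wrist","side","scene"]:
  if n!="wrist": c=r.camera(n)
  for o in r.outline_of("toggle_tip",n)[:2]: print(n,o["score"],o["bbox"],atz(c,o["bbox"][:2],.141))
E
```

```text
time: 4.85
ee_pos: [0.5555, -0.009, 0.1456]
eef_rot: [0.707, 0.707, -0.0, -0.0]
ft_force: [-0.5, 0.3, -0.8]
width: 0.0002
grip_force: 0.0
time: 5.02
ee_pos: [0.5516, -0.009, 0.1456]
eef_rot: [0.707, 0.707, -0.0, -0.0]
ft_force: [0.3, -0.2, -0.2]
width: 0.0005
grip_force: 0.0
wrist 0.69 [347.8, 212.2, 45.0, 12.7] [ 0.56963673 -0.00124327  0.141     ]
side 0.69 [303.6, 180.6, 7.1, 13.4] [0.56877626 0.00459433 0.141     ]
scene 0.75 [351.1, 220.4, 21.4, 28.3] [0.59186503 0.14607254 0.141     ]
scene 0.46 [297.0, 206.7, 12.3, 8.2] [ 0.58294058 -0.01078669  0.141     ]
```

View pics/wrist2.png

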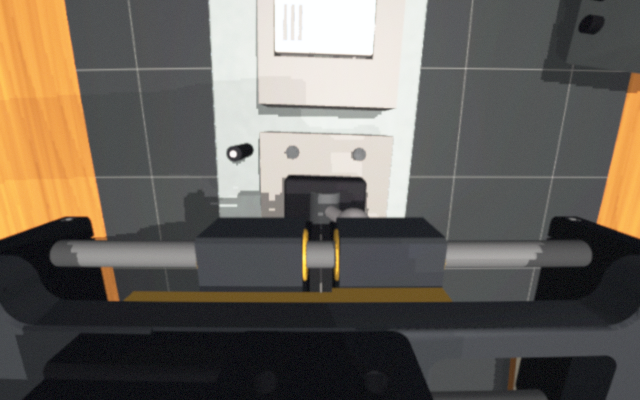

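The ball still shows at (348,212), behind the fingers, so the push may have missed it. I'll check with the side view and by triangulation.

```bash
python3 - <<'E'
from h import *
s=r.read_state();print(s["ee_pos"],s["ft_force"])
C={n:r.camera(n) for n in ["wrist","side","scene"]}
p=s["ee_pos"]; tip=p+[0,0,-.011]
for n in C: print(n,"tip",proj(C[n],tip),"ball@.575",proj(C[n],[.575,-.01,.141]),"ball@.527",proj(C[n],[.527,-.01,.141]))
cr=[]
for n,(u,v) in {"wrist":(330,215),"side":(308,182),"scene":(300,212)}.items():
    h,w=(28,34) if n!="wrist" else (60,72)
    k=C[n]["img"][v-h:v+h,u-w:u+w,::-1]; cr.append(cv2.resize(k,(266,220),interpolation=2))
cv2.imwrite("pics/c3.png",cv2.resize(np.hstack(cr),(798,220)))
E
```

```text
[ 0.55215641 -0.00898955  0.14564697] [-1.38010461  0.42658714  0.5756577 ]
wrist tip [[322.36608637 219.83444312]] ball@.575 [[354.31333936 223.94619556]] ball@.527 [[287.31237028 223.99945589]]
side tip [[311.18160737 180.77543334]] ball@.575 [[303.41671742 177.12447841]] ball@.527 [[319.9401142  180.44103968]]
scene tip [[300.29827199 199.62997273]] ball@.575 [[297.96727182 204.53788779]] ball@.527 [[302.07864749 191.46739394]]
```

View pics/c3.png

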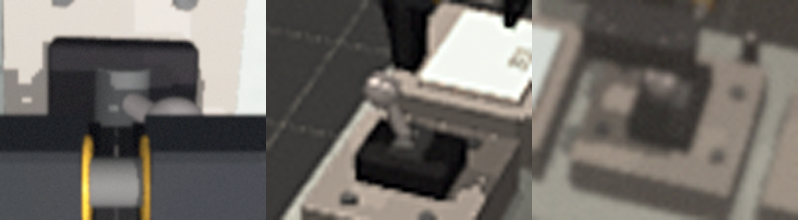

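```bash
python3 - <<'E'
from h import *
c=r.camera("side");k=c["img"][60:230,230:430,::-1]; cv2.imwrite("pics/s4.png",cv2.resize(k,(700,595),interpolation=2))
print(r.read_state()["width"])
E
```

```text
0.0007016946429364866
```

View pics/s4.png

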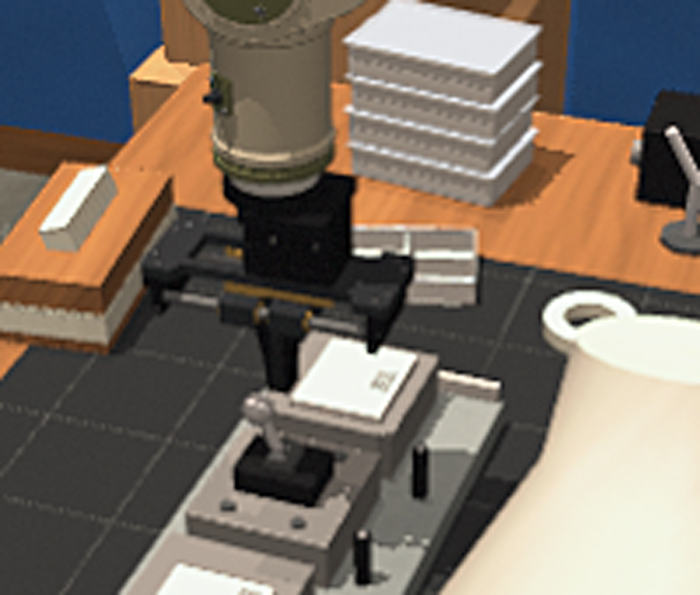

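The side view shows the finger tip at about px (311,171), above or behind the ball and not touching it; the lever is still back. I'll work out which.

```bash
python3 - <<'E'
from h import *
c=r.camera("side"); s=r.read_state(); p=s["ee_pos"]; print(p, R.from_quat(s["eef_rot"]).as_matrix().round(3).tolist())
print("tip at z.1346:",atz(c,(311,171.4),.1346))
for z in (.1346,.15,.16,.17,.18,.2046): print(z,proj(c,[p[0],p[1],z])[0].round(1))
for dy in (-.02,-.04): print(dy,proj(c,[p[0],p[1]+dy,.1346])[0].round(1))
# ball: triangulate wrist1/wrist0/side from network
w=r.camera("wrist"); print("wrist",w["xyz"],p-np.array(w["xyz"]))
for z in (.1346,.15,.16,.17): print(z,proj(w,[p[0],p[1],z])[0].round(1))
for z in (.12,.13,.143,.155): print("ball",z,atz(c,(303,176),z).round(4),proj(w,atz(c,(303,176),z))[0].round(1))
E
```

```text
[ 0.55204744 -0.00897511  0.14564469] [[-0.0, 1.0, 0.0], [1.0, 0.0, 0.0], [0.0, 0.0, -1.0]]
tip at z.1346: [ 0.5680236  -0.04973086  0.1346    ]
0.1346 [311.2 180.8]
0.15 [311.  176.2]
0.16 [310.9 173.3]
0.17 [310.8 170.2]
0.18 [310.7 167.2]
0.2046 [310.4 159.6]
-0.02 [313.8 176.7]
-0.04 [316.3 172.6]
wrist [0.5504839  0.05741415 0.33461055] [ 0.00156354 -0.06638926 -0.18896586]
0.1346 [322.3 219.8]
0.15 [322.5 226.9]
0.16 [322.6 232.1]
0.17 [322.8 237.9]
ball 0.12 [ 0.5892 -0.0408  0.12  ] [367.7 251.2]
ball 0.13 [ 0.5838 -0.0283  0.13  ] [363.6 241.7]
ball 0.143 [ 0.5769 -0.012   0.143 ] [357.3 227.5]
ball 0.155 [0.5705 0.0031 0.155 ] [350.6 212.1]
```

By column the fingertips match x and y but stand about 30 mm higher than the stated TCP implies, so they passed over the ball. I'll go back, drop 30 mm and check.

```bash
python3 -m pendant '[[0,0.02,0,0],[0,0.03,0,0],[0,0.03,0,0],[-0.001,0,0,0],[0,0,0.015,0],[0,0,0.015,0],[0,0,0,0]]'; python3 - <<'E'
from h import *
c=r.camera("side");k=c["img"][120:220,260:380,::-1]; cv2.imwrite("pics/s5.png",cv2.resize(k,(600,500),interpolation=2))
p=r.read_state()["ee_pos"];print(p)
for z in (-.011,0,.01,.02): print(z,((proj(c,p+[0,0,z])[0]-[260,120])*5).round())
E
```

```text
time: 6.2
ee_pos: [0.6302, -0.01, 0.1125]
eef_rot: [0.707, 0.707, -0.002, -0.002]
ft_force: [-0.4, -0.2, -0.3]
width: 0.0007
grip_force: 0.0
[ 0.63083079 -0.01000477  0.11419217]
-0.011 [127. 321.]
0 [126. 306.]
0.01 [125. 291.]
0.02 [124. 277.]
```

View pics/s5.png

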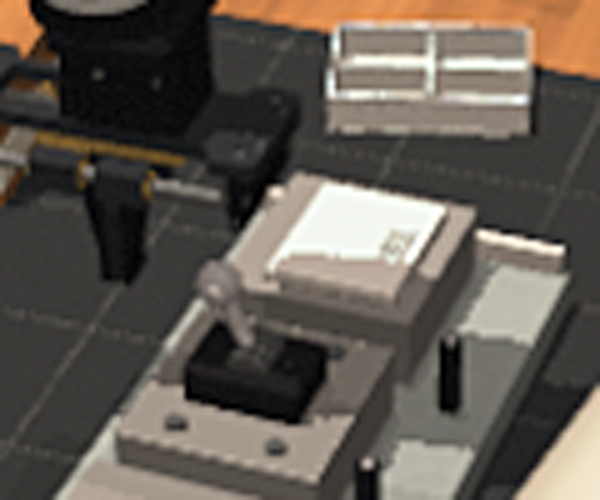

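The fingertip at crop (121,280) is 29 mm above the prediction again, so it is now about z 0.132, level with the ball. Pushing.

```bash
python3 -m pendant '[[0,-0.02,0,0],[0,-0.01,0,0],[0,-0.01,0,0]]';python3 -m pendant '[[0,-0.01,0,0],[0.001,-0.01,0,0],[0,-0.008,0,0]]'; python3 -m pendant '[[0,-0.004,0,0]]'
```

```text
time: 6.5
ee_pos: [0.5925, -0.0099, 0.1174]
eef_rot: [0.707, 0.707, 0.001, 0.001]
ft_force: [4.7, 0.9, 4.3]
width: 0.0002
grip_force: 2.4
time: 6.75
ee_pos: [0.5645, -0.0088, 0.1175]
eef_rot: [0.707, 0.707, 0.001, 0.001]
ft_force: [1.7, 0.8, 1.2]
width: 0.0005
grip_force: 0.8
time: 6.83
ee_pos: [0.5599, -0.0089, 0.117]
eef_rot: [0.707, 0.707, 0.001, 0.001]
ft_force: [0.9, -0.4, 1.8]
width: 0.0001
grip_force: 0.7
```

Contact is confirmed. I'll carry on to the stop.

```bash
python3 -m pendant '[[0,-0.004,0,0],[0,0,0,0]]';python3 -m pendant '[[0,-0.003,0,0],[0,0,0,0]]'; python3 -m pendant '[[0,-0.003,0,0],[0,0,0,0]]'; python3 -m pendant '[[0,-0.003,0,0],[0,0,0,0]]'
```

```text
time: 7.0
ee_pos: [0.5557, -0.0089, 0.1161]
eef_rot: [0.707, 0.707, 0.0, 0.0]
ft_force: [-0.4, 0.6, 0.5]
width: 0.0005
grip_force: 0.1
time: 7.17
ee_pos: [0.5528, -0.009, 0.1155]
eef_rot: [0.707, 0.707, -0.0, -0.0]
ft_force: [0.4, 0.5, 0.2]
width: 0.0006
grip_force: 0.3
time: 7.33
ee_pos: [0.5517, -0.009, 0.1161]
eef_rot: [0.707, 0.707, 0.001, 0.001]
ft_force: [7.4, 1.9, -2.4]
width: 0.0004
grip_force: 3.3
time: 7.5
ee_pos: [0.551, -0.0089, 0.117]
eef_rot: [0.707, 0.707, 0.003, 0.003]
ft_force: [15.6, 0.3, -2.2]
width: 0.0006
grip_force: 6.7
```

The force rises to 15 N at the stop. Back off, go up and check.

```bash
python3 -m pendant '[[0,0.02,0,0],[0,0.025,0,0],[0,0,-0.035,0],[0,0,-0.035,0],[-0.04,0,0,0],[-0.04,0,0,0],[-0.02,0,0,0],[0,0,0,0]]'; python3 - <<'E'
from h import *
p=r.read_state()["ee_pos"];print(p)
S=r.camera("side");W=r.camera("wrist");Cn=r.camera("scene")
for n,c in (("side",S),("wrist",W),("scene",Cn)):
  for t in ("toggle_tip","toggle"):
    for o in r.outline_of(t,n)[:2]: print(n,t,o["score"],o["bbox"],atz(c,o["bbox"][:2],.141))
  o=r.outline_of("battery_hatch",n)
  if o:
    cs=max(cv2.findContours(o[0]["mask"].astype(np.uint8),0,1)[0],key=cv2.contourArea)[:,0]
    P=np.array([atz(c,q.astype(float),.08)[:2] for q in cs]).astype(np.float32); print(n,"hatch",o[0]["score"],cv2.minAreaRect(P),P.min(0),P.max(0))
a=cv2.resize(S["img"][120:240,260:380],(400,400),interpolation=2);b=cv2.resize(W["img"][:300,150:450],(400,400))
cv2.imwrite("pics/s6.png",np.hstack([a,b])[:,:,::-1])
E
```

```text
time: 8.17
ee_pos: [0.5909, -0.116, 0.1854]
eef_rot: [0.71, 0.704, -0.001, 0.001]
ft_force: [0.0, -1.7, -0.2]
width: 0.0002
grip_force: 0.0
[ 0.5909391  -0.11604005  0.18535141]
side toggle_tip 0.43 [318.4, 181.2, 8.5, 14.5] [ 0.52979181 -0.00547746  0.141     ]
side toggle 0.63 [316.9, 182.1, 11.0, 12.7] [ 5.32253679e-01 -4.13562605e-04  1.41000000e-01]
side hatch 0.83 ((0.5451755523681641, -0.15665137767791748), (0.1072821319103241, 0.08526023477315903), 88.76681518554688) [ 0.50307083 -0.21071424] [ 0.5885026  -0.10294992]
wrist toggle_tip 0.91 [249.6, 79.9, 54.4, 34.3] [ 0.53605936 -0.01051799  0.141     ]
wrist toggle_tip 0.5 [278.2, 206.5, 80.3, 38.2] [ 0.55397788 -0.11150075  0.141     ]
wrist hatch 0.96 ((0.5449032783508301, -0.12602832913398743), (0.035598598420619965, 0.08033191412687302), 86.01470184326172) [ 0.50419825 -0.1463677 ] [ 0.5851395  -0.10819086]
scene toggle_tip 0.5 [303.1, 196.7, 12.4, 13.7] [ 0.54461308 -0.00257137  0.141     ]
scene toggle 0.56 [303.0, 196.6, 11.8, 18.8] [ 0.5443351  -0.00293637  0.141     ]
scene hatch 0.96 ((0.5475725531578064, -0.15472453832626343), (0.08570585399866104, 0.1009763702750206), 1.2041325569152832) [ 0.50391865 -0.20462228] [ 0.5905805  -0.10446873]
```

View pics/s6.png

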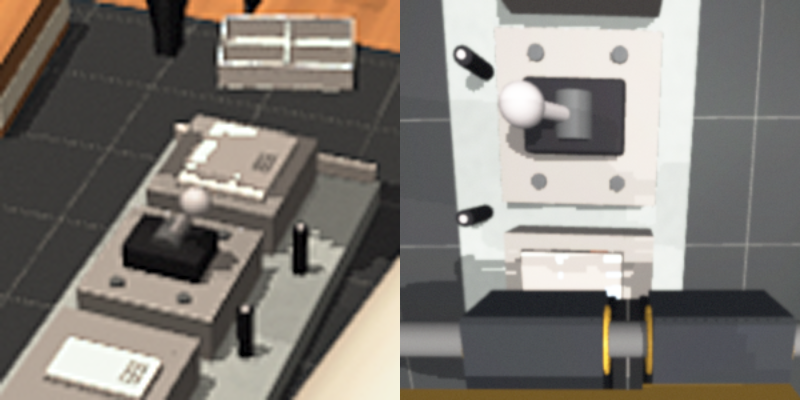

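The side and wrist views show the lever leaning fully to the front (ball at wrist px ~(241,79), x ≈ 0.53) and both hatches shut. The pad should be at (0.521, -0.157), so I'll go over it.

```bash
python3 -m pendant '[[-0.02,-0.035,0,0],[-0.02,-0.035,0,0],[0,0,0.03,0],[0,0,0.03,0],[0,0,0,0]]'; python3 - <<'E'
from h import *
s=r.read_state();p=s["ee_pos"];print(p,s["eef_rot"])
S=r.camera("side");k=S["img"][120:200,290:370,::-1];k=cv2.resize(k,(560,560),interpolation=2)
for q,col in (((.5205,-.157,.083),(0,0,255)),(p+[0,0,.018],(0,255,0))):
    u=((proj(S,q)[0]-[290,120])*7).astype(int); print(u); cv2.circle(k,tuple(map(int,u)),4,col,1)
cv2.imwrite("pics/s7.png",k)
E
```

```text
time: 9.18
ee_pos: [0.5187, -0.1486, 0.121]
eef_rot: [0.707, 0.707, -0.002, -0.003]
ft_force: [-0.4, 0.2, -0.2]
width: 0.0004
grip_force: 0.0
[ 0.51865287 -0.14860117  0.12100054] [ 0.70733175  0.70687319 -0.00189998 -0.00291183]
[343 338]
[341 240]
```

View pics/s7.png

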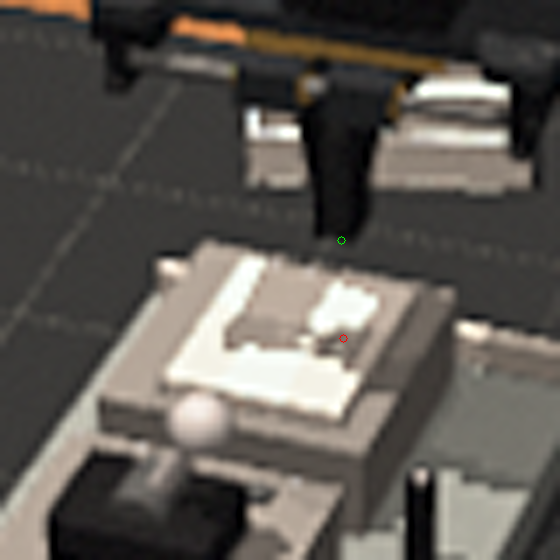

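The fingertip (341,240) lines up with the pad marker (343,338). I'll shift 8 mm in y, descend and then press slowly.

```bash
python3 -m pendant '[[-0.008,0.002,0,0],[0,0,0.025,0],[0,0,0.015,0],[0,0,0.004,0],[0,0,0,0]]'; python3 -m pendant '[[0,0,0.004,0],[0,0,0.004,0],[0,0,0,0]]'; python3 -m pendant '[[0,0,0.002,0],[0,0,0,0]]'
```

```text
time: 9.65
ee_pos: [0.5245, -0.1573, 0.0822]
eef_rot: [0.707, 0.707, -0.0, 0.0]
ft_force: [-0.4, -0.8, 1.0]
width: 0.0004
grip_force: 0.0
time: 9.9
ee_pos: [0.5244, -0.1571, 0.074]
eef_rot: [0.707, 0.707, 0.0, 0.0]
ft_force: [0.4, -0.7, -0.6]
width: 0.0006
grip_force: 0.0
time: 10.07
ee_pos: [0.5241, -0.157, 0.0718]
eef_rot: [0.707, 0.707, 0.0, 0.0]
ft_force: [0.4, 0.6, -0.5]
width: 0.0005
grip_force: 0.0
```

```bash
for i in 1; do python3 -m pendant '[[0,-0.003,0.002,0],[0,0,0.002,0],[0,0,0,0]]'; python3 -m pendant '[[0,0,0.002,0],[0,0,0,0]]'; done
```

```text
time: 10.32
ee_pos: [0.5206, -0.1569, 0.0673]
eef_rot: [0.707, 0.707, -0.0, -0.0]
ft_force: [-0.2, -0.2, -1.0]
width: 0.0003
grip_force: 0.0
time: 10.48
ee_pos: [0.5209, -0.1569, 0.0653]
eef_rot: [0.707, 0.707, -0.0, -0.0]
ft_force: [0.2, 0.1, -0.3]
width: 0.0005
grip_force: 0.0
```

```bash
python3 -m pendant '[[0,0,0.002,0],[0,0,0,0]]'; python3 -m pendant '[[0,0,0.001,0],[0,0,0,0]]'
```

```text
time: 10.65
ee_pos: [0.5209, -0.157, 0.0633]
eef_rot: [0.707, 0.707, -0.0, -0.0]
ft_force: [0.2, 0.1, -0.1]
width: 0.0008
grip_force: 0.0
time: 10.82
ee_pos: [0.5209, -0.1569, 0.0625]
eef_rot: [0.707, 0.707, -0.0, -0.0]
ft_force: [0.5, -0.3, -0.1]
width: 0.0007
grip_force: 0.0
```

```bash
python3 -m pendant '[[0,0,0.0015,0],[0,0,0,0]]'; python3 -m pendant '[[0,0,0.0015,0],[0,0,0,0]]'
```

```text
time: 10.98
ee_pos: [0.5209, -0.1569, 0.0609]
eef_rot: [0.707, 0.707, -0.0, -0.0]
ft_force: [-0.0, 0.2, -0.3]
width: 0.0008
grip_force: 0.0
time: 11.15
ee_pos: [0.5209, -0.1569, 0.0594]
eef_rot: [0.707, 0.707, -0.0, -0.0]
ft_force: [-0.2, 0.1, -0.2]
width: 0.0004
grip_force: 0.0
```

```bash
python3 -m pendant '[[0,0,0.0015,0],[0,0,0,0]]'; python3 -m pendant '[[0,0,0.0015,0],[0,0,0,0]]'
```

```text
time: 11.32
ee_pos: [0.5209, -0.157, 0.0579]
eef_rot: [0.707, 0.707, -0.0, -0.0]
ft_force: [0.8, 0.2, 0.3]
width: 0.0007
grip_force: 0.0
time: 11.48
ee_pos: [0.5211, -0.157, 0.0566]
eef_rot: [0.707, 0.707, 0.0, 0.0]
ft_force: [0.4, -0.3, 1.6]
width: 0.0003
grip_force: 0.8
```

Contact starts at TCP z ≈ 0.057. Now I'll press through to the stop, gently.

```bash
python3 -m pendant '[[0,0,0.002,0],[0,0,0,0]]'; python3 -m pendant '[[0,0,0.0015,0],[0,0,0,0]]'
```

```text
time: 11.65
ee_pos: [0.5211, -0.1571, 0.0548]
eef_rot: [0.707, 0.707, 0.0, 0.0]
ft_force: [-0.7, 0.3, 3.8]
width: 0.0008
grip_force: 1.4
time: 11.82
ee_pos: [0.521, -0.157, 0.0531]
eef_rot: [0.707, 0.707, 0.0, 0.0]
ft_force: [-0.4, 0.5, 2.2]
width: -0.0001
grip_force: 1.0
```

```bash
python3 -m pendant '[[0,0,0.001,0],[0,0,0,0]]'
```

```text
time: 11.98
ee_pos: [0.5209, -0.157, 0.0519]
eef_rot: [0.707, 0.707, -0.0, -0.0]
ft_force: [-0.3, -0.2, 2.9]
width: 0.0008
grip_force: 1.0
```

```bash
python3 -m pendant '[[0,0,0.001,0],[0,0,0,0]]'
```

```text
time: 12.15
ee_pos: [0.521, -0.157, 0.0517]
eef_rot: [0.707, 0.707, -0.0, -0.0]
ft_force: [-3.4, 0.7, 8.0]
width: 0.0003
grip_force: 4.1
```

The stop is reached at 8 N. Retreat straight up, well clear, and look.

```bash
python3 -m pendant '[[0,0,-0.03,0],[0,0,-0.035,0],[0,0,-0.035,0],[0,0,-0.03,0],[0,0,0,0],[0,0,0,0]]'; python3 - <<'E'
from h import *
S=r.camera("side");C=r.camera("scene")
a=cv2.resize(S["img"][120:240,260:380],(400,400),interpolation=2);b=cv2.resize(C["img"][160:260,230:380],(400,400),interpolation=2)
cv2.imwrite("pics/s8.png",np.hstack([a,b])[:,:,::-1])
E
```

```text
time: 12.65
ee_pos: [0.5221, -0.1572, 0.1827]
eef_rot: [0.707, 0.707, 0.001, 0.002]
ft_force: [-0.1, 0.1, -0.9]
width: 0.0006
grip_force: 0.0
```

View pics/s8.png

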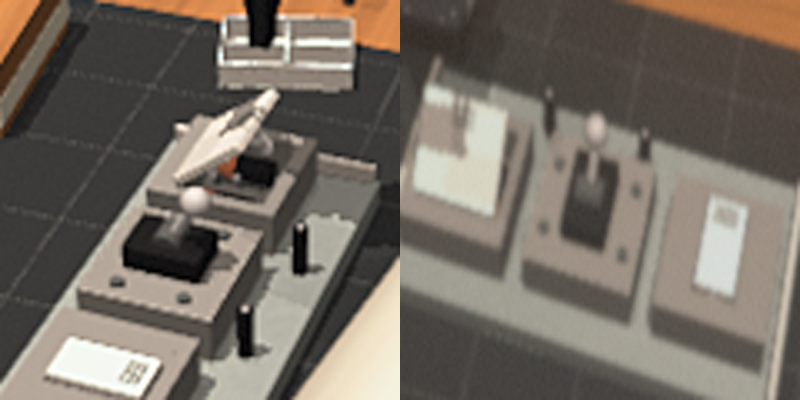

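The wide hatch is open (side view ~(230,140)), the toggle leans to the front, the fuse hatch is shut, both cells are standing and the arm is clear. I'll let it rest a moment and hand in.

```bash
python3 -m pendant '[[0,0,-0.02,0],[0,0,0,0],[0,0,0,0],[0,0,0,0],[0,0,0,0],[0,0,0,0],[0,0,0,0],[0,0,0,0]]'; python3 - <<'E'
from h import *
c=r.camera("side")
for t in ("battery_hatch","fuse_hatch","toggle_tip"):
    o=r.outline_of(t,"side"); print(t,[(x["score"],x["bbox"]) for x in o[:1]])
print(r.close_job())
E
```

```text
time: 13.42
ee_pos: [0.5209, -0.157, 0.2008]
eef_rot: [0.707, 0.707, -0.0, -0.0]
ft_force: [-1.1, 1.0, 0.6]
width: 0.0001
grip_force: 0.0
battery_hatch [(0.67, [330.3, 160.3, 33.6, 27.8])]
fuse_hatch [(0.61, [294.5, 233.9, 34.7, 13.1])]
toggle_tip [(0.67, [289.9, 232.3, 29.4, 18.8])]
the job is handed in; nothing more can be done
None
```

I pushed the toggle to its front stop (off), then pressed the battery hatch once; it popped open and stayed open, the fuse hatch stayed shut and the cells are still standing, and I handed the job in at about 13.5 s (the first toggle push passed above the ball without touching it, because the fingertips stand about 25–30 mm higher than the stated TCP implies, so I lowered the gripper and pushed again).

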